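Tumble the bored casting over the turnover step

ROBOT

A 6-joint arm with a two-finger parallel gripper is mounted at the origin on a cart in front of the work surface, level with it; the furniture and walls round the work are solid. World frame = base frame: x ahead of the robot, y to its left, z up, the work surface at z = 0. Lengths are in m, angles in rad, forces in N, time in s.
With the tool pointing down it reaches from about 0.3 to 0.875 m from the base axis. Payload 6.4 kg.
Tool frame: the origin (TCP) lies at the very end of the fingers, on their centre line; the grasp point (between the pads) lies 19 mm behind it; z points along the fingers, y is the direction in which the jaws open and shut (so a half turn about z gives the same grasp; the last joint's range is limited). The gripper opens to 85 mm and grips with 20 to 120 N. Pads are 22 mm wide; open, the fingers measure 114 mm over their backs; the gripper's body (76 mm by 85 mm) begins 54 mm behind the grasp point. The pads swing forward as they close: fully open they stand 13 mm farther back than shut.
Start: joints at [-1.462, 0.181, 1.607, -0, 1.354, -0.206], TCP at [0.178, -0.547, 0.231] pointing down, gripper open.
Joint ranges: [-2.99, 2.99], [-0.89, 2.07], [0.3, 2.58], [-1.14, 4.28], [0, 2.63], [-3.12, 3.12]. Speed limits (rad/s): [2.57, 2.57, 3.01, 3.14, 3.14, 3.14].

INTERFACE

Orientations are given as a unit quaternion [x, y, z, w].
In Python, from cell import manip gives the robot as it stands.
- The arm moves only by the tool carry_out, never from a script. Its argument "targets" is a list of rows, each a list of 6 numbers: the shift along the tool's x, y, z in mm, then the turn, a rotation vector about the tool's x, y, z in rad. In form: [[dx, dy, dz, ax, ay, az], ...]. A call has 1 to 5 rows; each row is the pose to reach, as a shift and turn from the pose commanded when the call began, along the tool's axes at that moment; what a row does not reach only later rows make up. A row lasts 1/10 s, in which the tool goes at most 50 mm and 8.59 degrees, less where a joint would pass 70% of its speed; a pose out of reach is approached as far as the arm can. A call with a gripper value outside its range is refused whole. "jaw" is the closure, from 0 (fully open) to 1 (shut), set as the call begins (left out, the last holds). The fingers move at their own pace and stop on an object; "force" is the grip in N (left out, the last holds). Time passes only in rows, so rows that repeat a pose let the fingers close. It gives the time, the measured TCP pose, the force and the opening at its end, in the units of the state.
- manip.read_state(): the state, without advancing time (a new reading comes with each control period).
- manip.read_camera(name): name is "scene" or "top" or "wrist"; returns a dict with "frame" (420x560x3 uint8, red, green, blue), "z_map" (420x560 float32, m along the optical axis (not along the pixel's ray), 0 where there is no reading), "mtx" (3x3 intrinsics, pixels), "rvec" (rotation vector, rad) and "tvec" (3), from world to camera coordinates, as OpenCV has them; the wrist camera has in their place "T_tool_cam" (4x4, takes a point from camera to tool coordinates, whose origin is the TCP and whose axes are the flange's). Camera axes: x right, y down, z forward; pixel columns grow to the right and rows downward; lengths in m; the calibration is good to about 2 mm. The wrist camera is an equidistant fisheye: a pixel r from the principal point sees the ray r / f radians off the axis. A picture is of the moment at which its call begins: read the wrist's pose just before it.
- manip.finish_job(): hands the job in, once; it reports no verdict.
The state is a dict: "clock": time; "joint_pos": joint angles; "joint_velocities": joint speeds; "effort": joint torques, N m; "eef_pos": TCP position; "orientation": TCP orientation; "contact_force": force on the tool from outside, world axes, zero at the start; "torque": the same for the moment, N m; "opening": opening from 0.0 (shut) to 1.0 (fully open).
Only numpy, scipy, OpenCV 4.12 (cv2) and the standard library are available. Lean on these libraries where they do the work, as an engineer would, in place of code of your own. Each camera call takes 0.05 s, during which the arm holds its last target. There are 200 camera calls.

TASK

Two alloy castings wait side by side on the upper deck of the wooden turnover step. Push the plain box-shaped one, with two bores in its rear end, forward over the step edge so that it tumbles once into the lower well and stands there on its front end with the bored end facing up; do not lift it. Leave the casting with the round boss where it is.

Things in the scene. Friction and masses are not known exactly. Their poses are not given: they have to be found in the camera images.
- turnover_step: Fixed wooden turnover step, 172 (x -76 to +96) x 146 (y) mm; origin at bench height, z up, x = tumbling direction from deck to well. Upper deck: 30 mm above the bench, from x -75 to the edge at x +10. Strips 6 wide and 6 high on the deck (x -75 to -5) at y -70, 0, +70 bound two lanes centred on y -35 and +35, one casting in each.
- step_edge (a point): Middle of the deck's metal-nosed front edge, 30 mm above the bench, axes as the step's. In front of it the lower well: 70 mm long, as wide as the step, floor 22 mm below this edge (8 mm above the bench), closed by a stop rail 12 thick, 38 mm above the bench.
- box_casting_center (a point): Centre of the casting to tumble: rounded alloy box 44 (x) x 38 (y) x 34 (z) mm, 0.08 to 0.17 kg, two 12 mm dark bores in its rear (-x) end. Starts upright in either lane, x along the step's x within 5 degrees. With half its length past the edge it tips over it; pushed on until the pusher is just past the edge it stands on its front end, x down, centre 30 mm above the bench.
- boss_casting_center (a point): Centre (17 mm above its underside) of the other alloy casting, which stays in its lane: flat foot 44 x 38 x 12 mm with a round boss 30 mm in diameter, 34 mm high in all, loose.
Not all that is in view belongs to the job. What is shaped like the part that bears box_casting_center but turquoise is not meant.

How it is judged:
By the outcome, as a careful person would: the job done as asked, in the order asked, and still so for the second after the job is handed in, with the robot touching nothing.
It also fails if it takes over 38 s, if anything falls off the work surface, if the arm or the gripper's body presses on something with over 40 N, if the wrist force passes 120 N, or if a joint passes its speed limit or range.

## Working session

There is one attempt and no reset: what is moved stays moved. The work goes in short steps, Python scripts to look and compute and a tool call to move; the robot and the scene stay as the last step left them, time stands still between calls to the robot, and variables do not carry over. Pictures are saved under pics/ and viewed, about 8 in all and at most 12, crops included, and the job is handed in when it is done.

Besides the shell and the picture viewer there is one more tool, called after "Emit:" as name([rows], argument=value, ...), one row to a line, values as JSON. carry_out: Moves the arm, as the interface text tells. Its arguments: {"type":"object","properties":{"targets":{"type":"array","items":{"type":"array","items":{"type":"number"}}},"jaw":{"type":"number"},"force":{"type":"number"}},"required":["targets"]}

```bash
ls; mkdir -p pics
cat > h.py <<'E'
import numpy as np, cv2
from cell import manip
def grab(n):
    c=manip.read_camera(n); return c
def cloud(c):
    z=c["z_map"];K=c["mtx"];R=cv2.Rodrigues(np.array(c["rvec"],float))[0];t=np.array(c["tvec"],float).reshape(3)
    v,u=np.mgrid[:z.shape[0],:z.shape[1]]
    P=np.stack([(u-K[0,2])/K[0,0]*z,(v-K[1,2])/K[1,1]*z,z],-1)
    W=(P-t)@R
    W[z==0]=np.nan
    return W
E
python3 - <<'E'
from h import *
s=manip.read_state();print(s)
for n in("scene","top"):
    c=grab(n);cv2.imwrite(f"pics/{n}0.png",c["frame"][...,::-1]);np.save(n+"_w.npy",cloud(c))
E
```

```text
pics
{'clock': 0.0, 'joint_pos': array([-1.46230850e+00,  1.81587566e-01,  1.60798897e+00, -2.20082497e-05,
        1.35381832e+00, -2.06290660e-01]), 'joint_velocities': array([ 0.0006108 , -0.00061378, -0.00153096,  0.00204455, -0.00182025,
       -0.00045313]), 'effort': array([-1.08934379e-03, -4.44877803e+01, -3.51339555e+01, -4.08117430e-04,
        9.17873054e-03, -1.08505324e-05]), 'eef_pos': array([ 0.17797718, -0.54617986,  0.2303672 ]), 'orientation': array([ 9.87639086e-01,  1.56742540e-01,  3.33163410e-05, -9.00547081e-04]), 'contact_force': array([ 0.06968829, -0.31819944, -0.09396947]), 'torque': array([ 0.00261419, -0.00025834,  0.02347592]), 'opening': 0.996875210028212}
```

View pics/scene0.png

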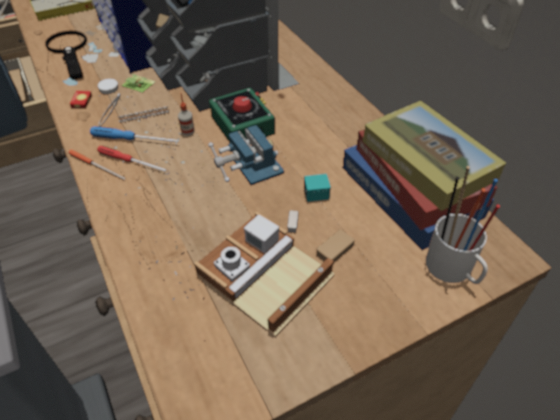

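View pics/top0.png

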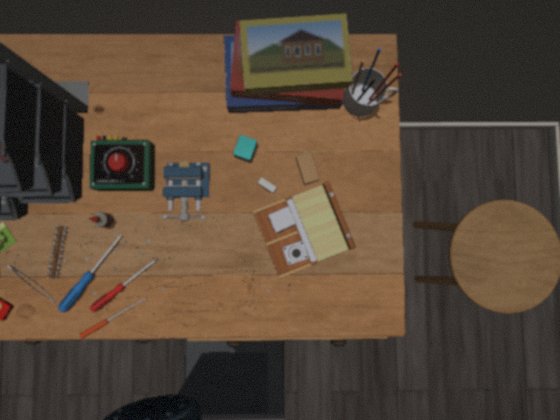

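The step is at about (305,228) in the top view. The box casting is in the farther lane at (282,219), the boss casting at (296,252), and the well is to the right. The turquoise decoy is at (245,148). Next I'll measure these from the depth data.

Run:
```python
from h import *
for n,(u0,u1,v0,v1) in dict(top=(240,370,165,285),scene=(185,345,205,335)).items():
    W=np.load(n+"_w.npy")[v0:v1,u0:u1].reshape(-1,3);W=W[~np.isnan(W[:,0])]
    print(n,W.min(0),W.max(0),np.histogram(W[:,2],np.arange(-.01,.09,.005)))
    for lab,a,b in(("all",.005,.09),("top",.058,.075),("rail",.034,.043)):
        P=W[(W[:,2]>a)&(W[:,2]<b)]
        if len(P)<5: continue
        # split with connected components in xy raster
        ij=((P[:,:2]-W[:,:2].min(0))/.0025).astype(int)+2
        im=np.zeros(ij.max(0)+4,np.uint8);im[ij[:,0],ij[:,1]]=1
        im=cv2.morphologyEx(im,cv2.MORPH_CLOSE,np.ones((3,3)))
        k,L=cv2.connectedComponents(im)
        l=L[ij[:,0],ij[:,1]]
        for i in range(1,k):
            Q=P[l==i]
            if len(Q)<15: continue
            r=cv2.minAreaRect(Q[:,:2].astype(np.float32)*1000)
            print(lab,len(Q),"mean",Q.mean(0).round(4),"rect",np.round(r[0],1),np.round(r[1],1),round(r[2],1),"zmed",np.median(Q[:,2]).round(4))
```

```text
top [ 0.41858681 -0.3437968  -0.0189145 ] [ 0.67087237 -0.06877281  0.06725371] (array([  98, 6783, 2476, 2045,  230,  341,   39, 1272,  835,  592,  178,
          2,    8,   21,  535,   66,    0,    0,    0]), array([-0.01 , -0.005,  0.   ,  0.005,  0.01 ,  0.015,  0.02 ,  0.025,
        0.03 ,  0.035,  0.04 ,  0.045,  0.05 ,  0.055,  0.06 ,  0.065,
        0.07 ,  0.075,  0.08 ,  0.085]))
all 5714 mean [ 0.5337 -0.1986  0.0261] rect [ 534.4 -199.1] [145.9 168.3] 21.2 zmed 0.0286
all 154 mean [ 0.6271 -0.1248  0.0147] rect [ 627.5 -124.9] [39.8 15.8] 55.6 zmed 0.0149
all 295 mean [ 0.65   -0.212   0.0165] rect [ 652.7 -212.8] [40.4 34. ] 16.5 zmed 0.0168
top 183 mean [ 0.4877 -0.1807  0.0631] rect [ 487.7 -180.6] [28.8 27.5] 44.7 zmed 0.0631
top 434 mean [ 0.5535 -0.1539  0.0632] rect [ 553.6 -154.1] [37.9 43.8] 23.7 zmed 0.0632
rail 81 mean [ 0.4521 -0.1796  0.0356] rect [ 452.4 -179.4] [ 6.8 69.1] 21.1 zmed 0.0355
rail 211 mean [ 0.4886 -0.1801  0.0407] rect [ 487.8 -181. ] [37.7 44. ] 17.0 zmed 0.0408
rail 415 mean [ 0.562  -0.2713  0.0369] rect [ 562.4 -271.4] [144.8  12.5] 21.0
[... 781 characters left out ...]
6547 -0.2121  0.0178] rect [ 661.2 -210.5] [62.5 34.7] 15.8 zmed 0.0188
top 280 mean [ 0.4856 -0.1829  0.0642] rect [ 486.2 -181.2] [29.6 29.3] 58.6 zmed 0.0646
top 568 mean [ 0.5512 -0.1566  0.0644] rect [ 551.8 -154.6] [38.8 45.4] 22.9 zmed 0.0648
rail 386 mean [ 0.4693 -0.1873  0.0388] rect [ 473.7 -172.7] [56.7 70.3] 19.6 zmed 0.0383
rail 740 mean [ 0.5569 -0.274   0.0386] rect [ 561.4 -271.6] [146.5  13.1] 21.3 zmed 0.0387
rail 142 mean [ 0.5156 -0.1552  0.0367] rect [ 515.7 -154.9] [ 7.4 69.7] 22.2 zmed 0.0367
rail 121 mean [ 0.5474 -0.168   0.0388] rect [ 546.3 -166.6] [28.8 56. ] 63.4 zmed 0.0392
rail 70 mean [ 0.5826 -0.1327  0.0367] rect [ 581.  -128.9] [ 7.6 67.9] 20.7 zmed 0.0367
```

```bash
cat >> h.py <<'E'
from scipy.spatial.transform import Rotation as Ro
O=np.array([.5307,-.190]);th=np.deg2rad(-68.9);ex=np.array([np.cos(th),np.sin(th)]);ey=np.array([-ex[1],ex[0]])
def rel(sx,sy,z):
    """goal in step mm + world z mm -> tool shift mm, turn; tool x = -step x, tool down"""
    s=manip.read_state();R=Ro.from_quat(s["orientation"])
    g=np.r_[O+ex*sx/1000+ey*sy/1000,z/1000]
    G=Ro.from_matrix(np.c_[np.r_[-ex,0],np.r_[ey,0],[0,0,-1]]) 
    if np.linalg.det(G.as_matrix())<0 or abs(np.cross(np.r_[-ex,0],np.r_[ey,0])[2]+1)>1e-6: print("bad")
    d=s["eef_pos"][:2]-O
    print("clock",s["clock"],"step pos",(d@ex*1000).round(1),(d@ey*1000).round(1),"z",s["eef_pos"][2],"F",s["contact_force"].round(2))
    print("shift",(R.inv().apply(g-s["eef_pos"])*1000).round(1),"turn",(R.inv()*G).as_rotvec().round(4))
E
python3 -c "
from h import *
rel(-70,34,200)"
```

```text
clock 0.1 step pos 205.4 -457.3 z 0.2304757830480986 F [ 0.09 -0.62  0.85]
shift [ 475.9 -301.2   31.1] turn [-9.0000e-04 -1.5000e-03 -1.6243e+00]
```

Emit:
carry_out([
  [34,-21,2,0,0,-0.13],
  [68,-43,4,0,0,-0.26],
  [102,-65,6,0,0,-0.39],
  [136,-86,8,0,0,-0.52],
  [170,-108,10,0,0,-0.65],
], jaw=0.88)

```text
clock: 0.6
eef_pos: [0.3069, -0.3899, 0.2209]
orientation: [0.885, 0.466, 0.0, -0.0]
contact_force: [-0.1, 0.2, 0.2]
opening: 0.142
```

```bash
python3 -c "
from h import *
rel(-70,34,200)"
```

```text
clock 0.6 step pos 105.9 -280.8 z 0.22085037397871937 F [-0.06  0.15  0.21]
shift [359.   33.1  21. ] turn [-2.000e-04 -6.000e-04 -9.693e-01]
```

Emit:
carry_out([
  [36,3,2,0,0,-0.13],
  [72,6,4,0,0,-0.26],
  [108,9,6,0,0,-0.39],
  [144,12,8,0,0,-0.52],
  [180,16,10,0,0,-0.65],
])

```text
clock: 1.1
eef_pos: [0.4225, -0.2511, 0.2109]
orientation: [0.689, 0.724, -0.0, -0.0]
contact_force: [0.9, -0.5, -0.4]
opening: 0.12
```

```bash
python3 -c "
from h import *
rel(-72,34,150)"
```

```text
clock 1.1 step pos 18.0 -123.0 z 0.2109354673479144 F [ 0.94 -0.48 -0.42]
shift [134.7 120.9  60.9] turn [-3.00e-04 -4.00e-04 -3.19e-01]
```

Emit:
carry_out([
  [34,30,2,0,0,-0.11],
  [68,60,6,0,0,-0.22],
  [102,91,20,0,0,-0.319],
  [134.5,121,45,0,0,-0.319],
  [134.5,121,61,0,0,-0.319],
])

```text
clock: 1.6
eef_pos: [0.5386, -0.1085, 0.1487]
orientation: [0.566, 0.825, 0.001, -0.001]
contact_force: [-0.7, -1.5, -0.2]
opening: 0.119
```

```bash
python3 -c "
from h import *
rel(-72,34,39)
for n in('wrist','scene'):
    c=grab(n);cv2.imwrite(f'pics/{n}1.png',c['frame'][...,::-1])
c=grab('scene')['frame'][180:340,160:400,::-1];cv2.imwrite('pics/sc1.png',cv2.resize(c,None,fx=3,fy=3))
"
```

```text
clock 1.6 step pos -73.2 36.7 z 0.14867436805688106 F [-0.7  -1.52 -0.2 ]
shift [ -1.4  -2.7 109.7] turn [ 0.0005 -0.0017 -0.0003]
```

View pics/wrist1.png

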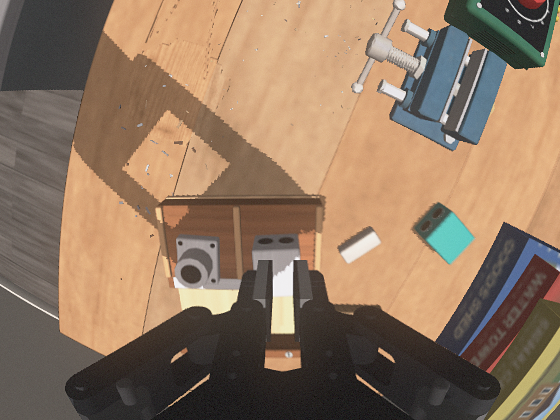

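The wrist view shows the box casting with its two bores at (263,240) and (288,240), directly ahead of the fingers. The boss casting is clear on the left at (195,262). I'll go down behind the box.

Emit:
carry_out([
  [-1,-2.5,30,0,0,0],
  [-1,-2.5,60,0,0,0],
  [-1,-2.5,90,0,0,0],
  [-1,-2.5,105,0,0,0],
  [-1,-2.5,109,0,0,0],
])

```text
clock: 2.25
eef_pos: [0.5339, -0.1153, 0.0404]
orientation: [0.568, 0.823, -0.0, -0.001]
contact_force: [-0.2, -0.8, 0.4]
opening: 0.118
```

```bash
python3 -c "
from h import *
rel(-60,34,39)
c=grab('wrist')['frame'][150:350,150:400,::-1];d=grab('scene')['frame'][190:340,180:367,::-1]
cv2.imwrite('pics/w2.png',np.hstack([cv2.resize(c,(400,320)),cv2.resize(d,(400,320))]))
"
```

```text
clock 2.25 step pos -68.6 29.9 z 0.04044917668296209 F [-0.22 -0.79  0.42]
shift [-8.5  4.1  1.4] turn [-0.0016 -0.0015 -0.0067]
```

View pics/w2.png

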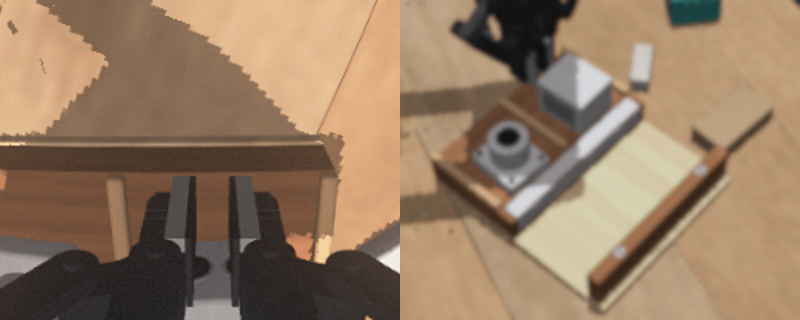

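Emit:
carry_out([
  [-2,3,1,0,0,-0.005],
  [-5,3.5,1,0,0,-0.006],
  [-8,3.5,1,0,0,-0.006],
  [-11,3.5,1,0,0,-0.006],
  [-14,3.5,1,0,0,-0.006],
])

```text
clock: 2.85
eef_pos: [0.5434, -0.1267, 0.0406]
orientation: [0.565, 0.825, 0.0, 0.0]
contact_force: [0.5, 1.0, -0.0]
opening: 0.121
```

```bash
python3 -c "
from h import *
rel(-38,34,39)"
```

```text
clock 2.85 step pos -54.5 34.6 z 0.04058515378438087 F [ 0.46  0.99 -0.02]
shift [-16.5  -0.6   1.6] turn [0.0002 0.     0.0008]
```

Emit:
carry_out([
  [-3,0,1,0,0,0],
  [-6,0,1,0,0,0],
  [-9,-0.5,1,0,0,0],
  [-12,-0.5,1,0,0,0],
  [-15,-0.5,1,0,0,0],
])

```text
clock: 3.35
eef_pos: [0.5481, -0.141, 0.0392]
orientation: [0.565, 0.825, -0.0, -0.0]
contact_force: [0.9, 0.8, -0.2]
opening: 0.12
```

Emit:
carry_out([
  [-2,0,0,0,0,0],
  [-4,0,0,0,0,0],
  [-6,0,0,0,0,0],
  [-8,0,0,0,0,0],
  [-8,0,0,0,0,0],
])

```text
clock: 3.85
eef_pos: [0.5511, -0.1485, 0.0393]
orientation: [0.565, 0.825, -0.0, 0.0]
contact_force: [-0.3, 0.2, 0.2]
opening: 0.123
```

```bash
python3 -c "
from h import *
rel(1,34,39)
c=grab('wrist')['frame'][150:350,150:400,::-1];d=grab('scene')['frame'][190:340,180:367,::-1]
cv2.imwrite('pics/w3.png',np.hstack([cv2.resize(c,(400,320)),cv2.resize(d,(400,320))]))
"
```

```text
clock 3.85 step pos -31.4 34.0 z 0.03934843334542017 F [-0.27  0.25  0.23]
shift [-32.4  -0.    0.4] turn [0.0001 0.0003 0.0006]
```

View pics/w3.png

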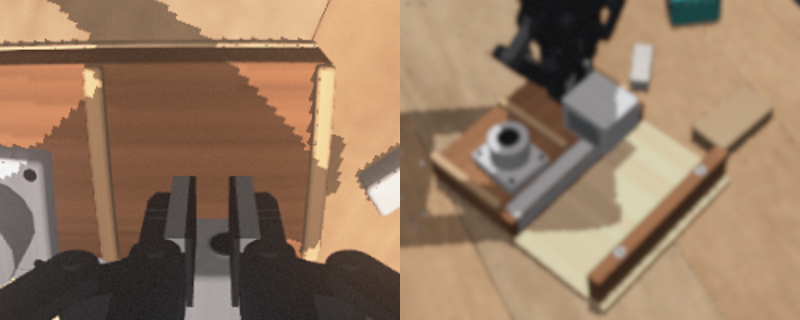

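The box is sliding over the edge. I'll check its position and yaw before pushing on.

```bash
cat >> h.py <<'E'
def tops(n="scene",a=.058,b=.072):
    W=cloud(grab(n)).reshape(-1,3);W=W[~np.isnan(W[:,0])]
    d=(W[:,:2]-O)*1000;S=np.c_[d@ex,d@ey,W[:,2]*1000]
    for nm,y0,y1 in(("box",8,65),("boss",-65,-8)):
        Q=S[(S[:,1]>y0)&(S[:,1]<y1)&(S[:,0]>-75)&(S[:,0]<82)&(S[:,2]>a*1000)&(S[:,2]<b*1000)]
        if len(Q)<10: print(n,nm,"none",len(Q));continue
        r=cv2.minAreaRect(Q[:,:2].astype(np.float32));print(n,nm,len(Q),np.round(r[0],1),np.round(r[1],1),round(r[2],1),"z",np.median(Q[:,2]).round(1),"x",np.percentile(Q[:,0],[2,98]).round(1),"y",np.percentile(Q[:,1],[2,98]).round(1))
E
python3 -c "
from h import *
tops()"
```

```text
scene box 690 [-4.6 31.8] [40.9 59.1] 86.4 z 64.7 x [-28.9  23.6] y [12.5 49.6]
scene boss 281 [-24.  -38.3] [29.  29.7] 5.8 z 64.8 x [-37.5 -10.2] y [-52.3 -25.1]
```

Emit:
carry_out([
  [-2,0,0,0,0,0],
  [-4,0,0,0,0,0],
  [-6,0,0,0,0,0],
  [-8,0,0,0,0,0],
  [-10,0,0,0,0,0],
])

```text
clock: 4.5
eef_pos: [0.5547, -0.1577, 0.0393]
orientation: [0.565, 0.825, 0.0, -0.0]
contact_force: [-0.7, 0.7, 0.7]
opening: 0.12
```

Emit:
carry_out([
  [-2,0,0,0,0,0],
  [-4,0,0,0,0,0],
  [-5,0,0,0,0,0],
  [-5,0,0,0,0,0],
  [-5,0,0,0,0,0],
])

```text
clock: 5.0
eef_pos: [0.5564, -0.1623, 0.0393]
orientation: [0.565, 0.825, -0.0, 0.0]
contact_force: [0.3, -0.7, -0.0]
opening: 0.122
```

```bash
python3 -c "
from h import *
rel(1,34,39)
tops()
c=grab('wrist')['frame'][150:350,150:400,::-1];d=grab('scene')['frame'][190:340,180:367,::-1]
cv2.imwrite('pics/w4.png',np.hstack([cv2.resize(c,(400,320)),cv2.resize(d,(400,320))]))
"
```

```text
clock 5.0 step pos -16.6 34.0 z 0.03928083797694315 F [ 0.35 -0.72 -0.04]
shift [-17.6   0.    0.3] turn [0.0001 0.0001 0.0006]
scene box 113 [-10.7  34.3] [39.2 14.8] 85.1 z 65.0 x [-17.2  -5.1] y [16.  53.5]
scene boss 280 [-24.1 -38.6] [29.4 28.8] 41.4 z 64.9 x [-37.6 -10.5] y [-52.2 -24.9]
```

View pics/w4.png

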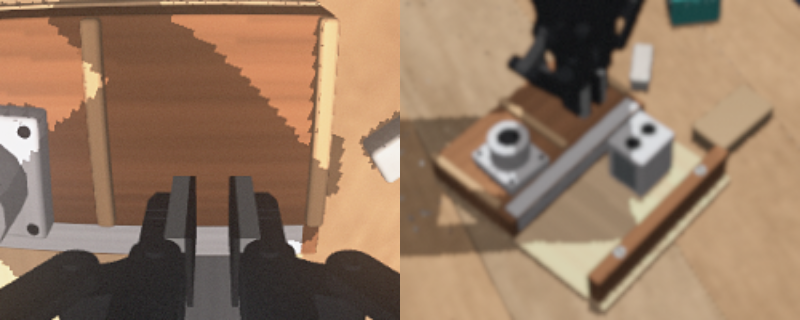

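The box has tumbled and appears to stand in the well with its bores up, clear of the step edge. I'll retract and verify that it is upright.

Emit:
carry_out([
  [10,0,-10,0,0,0],
  [15,0,-40,0,0,0],
  [20,0,-80,0,0,0],
  [40,0,-120,0,0,0],
  [80,0,-150,0,0,0],
])

```text
clock: 5.65
eef_pos: [0.5286, -0.0884, 0.1929]
orientation: [0.566, 0.824, 0.0, 0.002]
contact_force: [0.8, 0.5, 0.2]
opening: 0.121
```

```bash
python3 -c "
from h import *
rel(1,34,39)
for n in('scene','top'):
    tops(n);tops(n,.046,.058)
    W=cloud(grab(n)).reshape(-1,3);W=W[~np.isnan(W[:,0])];d=(W[:,:2]-O)*1000;S=np.c_[d@ex,d@ey,W[:,2]*1000]
    Q=S[(S[:,0]>12)&(S[:,0]<80)&(S[:,1]>8)&(S[:,1]<68)&(S[:,2]>46)&(S[:,2]<60)]
    A=np.c_[Q[:,:2],np.ones(len(Q))];print('plane',np.linalg.lstsq(A,Q[:,2],rcond=None)[0].round(3))
d=grab('scene')['frame'][190:340,180:380,::-1]
cv2.imwrite('pics/s5.png',cv2.resize(d,(640,480)))
"
```

```text
clock 5.65 step pos -95.5 34.6 z 0.1929275976929615 F [0.75 0.46 0.22]
shift [-96.   -0.9 154.2] turn [ 0.0031  0.0034 -0.0016]
scene box none 0
scene boss 284 [-24.3 -38.3] [29.3 29.8] 58.2 z 64.8 x [-37.3 -10.5] y [-52.4 -25.2]
scene box 480 [42.2 30.7] [38.6 34.5] 89.2 z 52.9 x [26.4 58.8] y [12.  48.7]
scene boss 89 [-17.9 -44.7] [28.5 12.9] 45.7 z 52.5 x [-31.9  -9.5] y [-52.9 -30.9]
plane [-3.200e-02  4.100e-02  5.282e+01]
top box none 0
top boss 182 [-24.2 -36.8] [27.6 28.8] 23.0 z 63.3 x [-37.3 -11. ] y [-49.8 -23.8]
top box 322 [42.2 32.6] [37.8 34. ] 89.8 z 51.3 x [25.8 58.3] y [14.6 50.6]
top boss none 2
plane [ 1.3000e-02 -2.0000e-03  5.0658e+01]
```

View pics/s5.png

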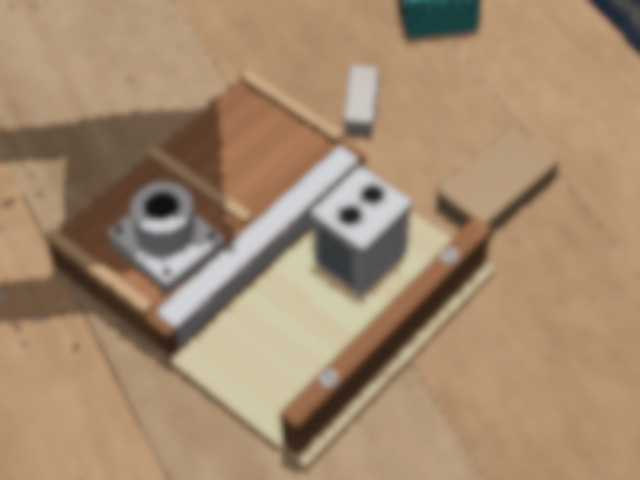

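The view shows the casting standing squarely in the well, bores up. Its top face is level at about 52 mm and measures 38 x 34 mm, which matches standing on the front end. The boss casting hasn't moved.

```bash
python3 -c "
from h import *
print(manip.finish_job())"
```

```text
the job is handed in; nothing more can be done
None
```

The job is handed in. I pushed the box casting over the step edge with the nearly closed fingers. It tumbled once, without being lifted, into the lower well, where it stands on its front end with the bored end up.

- **Box casting:** both cameras put its top face at 51–53 mm above the bench, against 52 mm expected. It is level to within about 3°, measures about 38 x 34 mm, and is centred about 42 mm along the step's x. It tipped over on its own, so I stopped the pusher short of the edge and did not push further.
- **Boss casting:** its position agrees with the readings taken during the push to within 0.5 mm.
- **Robot:** it was clear of everything at about 5.7 s, and the force readings I saw stayed within about 2 N.

No checks failed. The two cameras differ by about 2 mm, which is within the calibration.

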